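# Turn a freshly painted wheel valve-up on its painting stand

### The job

Turn the wheel on the painting stand by pushing its white spokes with a fingertip, one spoke after another, until the red-capped valve stem points straight up the slope, at the very top (highest point) of the leaning wheel, and leave the wheel standing still there. The yellow rim and turquoise tyre are wet with paint, so do not touch the rim, the tyre or the valve. Leave the two paint jars and the brush pot standing where they are.

Things in the scene. Friction and masses are not known exactly. Their poses are not given: they have to be found in the camera images.
- stand: Fixed plywood stand holding the wheel. Origin on the table straight below the hub; z up; x level, toward the side where the wheel is highest (the robot's side, within 20 degrees); y left of x. The wheel's plane slopes 30 degrees from level: uphill in it is (0.866,0,0.5), its front normal (-0.5,0,0.866). Base board 300 x 400 x 18 mm. Behind the wheel only a 24 mm post under the hub (x 20 mm, top at 98 mm).
- hub (a point): Centre of the wheel, on its axis, in the mid-plane of spokes and rim, 130 mm above the table. White hub, 42 mm diameter, 40 mm long. Five white spokes from hub to rim, 14 mm wide, 12 mm thick (6 mm either side of the mid-plane), at 36, 108, 180, 252 and 324 degrees from the valve.
- crossbar (a point): Middle of the fixed level steel bar across the wheel's front, 28 mm in front of the mid-plane. It runs 195 mm either way along the stand's y, 22 mm wide along the slope, 8 mm thick; the axle nut on it ends 39 mm in front of the mid-plane. A finger between the spokes works on the uphill or downhill side of the bar, not across it. 30 mm square posts carry it at y = -180 and +180 mm.
- rim_top (a point): Fixed point at the very top of the yellow rim, in the mid-plane, 115 mm uphill from the hub centre: the valve stem has to end up here.
- valve_cap (a point): Middle of the red valve cap (11 mm diameter, 13 mm long), 91.5 mm from the hub centre, in the mid-plane. The brass stem sits on the inside of the rim, midway between two spokes, and points at the hub; the cap's inner end is 85 mm from the hub centre. It turns with the wheel.
- rim: Yellow rim, wet with paint, turns with the wheel: inner radius 110 mm, outer 120 mm, 30 mm wide (15 mm either side of the mid-plane). Origin on the wheel's axis, 15 mm behind the hub centre.
- tyre: Turquoise tyre around the rim, wet with paint, 34 mm thick, outer radius 150 mm. Origin at the hub centre.
- valve: Brass valve stem (6 mm diameter) with red cap, turns with the wheel. Origin at the hub centre; its x axis points from the hub to the valve, its z axis along the wheel's front normal.
- wheel (a joint): Wheel angle in rad: 0 (or +-6.283) with the valve at the very top; grows as the wheel turns counter-clockwise seen from its front, i.e. from above (valve goes from the top towards the stand's +y side). Turns freely two full turns either way. Balanced; bearing drag about 0.12 N m (2 N at a spoke); it stays where it is left.
- green_jar: Green paint jar with white cap, loose, 42 mm diameter, 60 mm tall; origin at the centre of its underside. Leave alone.
- blue_jar: Blue paint jar with white cap, loose, 42 mm diameter, 60 mm tall; origin at the centre of its underside. Leave alone.
- brush_pot: White pot, 70 mm diameter, 85 mm tall, with three brushes standing in it to 190 mm above the table, loose; origin at the centre of its underside. Leave alone.

How it is judged:
At the end, for the whole second after the job is handed in: The valve cap is at the top of the wheel, within 11 mm (about 7 degrees) to either side of straight uphill from the hub, the wheel is at rest (below 0.05 rad/s), and both jars and the brush pot are within 20 mm of where they stood (y of valve_cap in the frame of stand between -0.011 and 0.011 m and z of valve_cap in the frame of stand above 0.165 m and velocity of joint wheel between -0.05 and 0.05 rad/s and distance of each of green_jar, blue_jar, brush_pot from where it was at the start of the episode below 0.02 m); the robot touches nothing.
It fails at once if the wet rim, tyre or valve is touched (over 1 N) (contact force between any of the fingers, the arm and rim above 1 N or contact force between any of the fingers, the arm and tyre above 1 N or contact force between any of the fingers, the arm and valve above 1 N).
It fails at once if a jar or the brush pot is lifted, tipped or pushed away (over 20 mm or 0.35 rad) (distance of any of green_jar, blue_jar, brush_pot from where it was at the start of the episode above 0.02 m or angle between any of green_jar, blue_jar, brush_pot's own z axis and vertical above 0.35 rad).
It also fails if it takes over 53 s, if anything falls off the work surface, if the arm or the gripper's body presses on something with over 40 N, if the wrist force passes 120 N, or if a joint passes its speed limit or range.

### The arm

A 7-joint arm with a two-finger parallel gripper is mounted at the origin on the work surface. World frame = base frame: x ahead of the robot, y to its left, z up, the work surface at z = 0. Lengths are in m, angles in rad, forces in N, time in s.
With the tool pointing down it reaches from about 0.35 to 0.9 m from the base axis. Payload 19.9 kg.
Tool frame: the origin (TCP) lies midway between the tips of the shut fingers; the grasp point (between the pads) lies 19 mm behind it; z points along the fingers, y is the direction in which the jaws open and shut (so a half turn about z gives the same grasp; the last joint's range is limited). The gripper opens to 94 mm and grips with 3 to 60 N. Pads are 16 mm wide; open, the fingers measure 119 mm over their backs; the gripper's body (75 mm by 177 mm) begins 78 mm behind the grasp point.
Start: joints at [-1.238, 0.417, -0.01, 1.614, 0.005, 1.111, -0.053], TCP at [0.229, 0.582, 0.205] pointing down, gripper open.
Joint ranges: [-2.81, 2.81], [-0.39, 2.02], [-1.27, 1.25], [0.06, 2.57], [-1.19, 4.33], [0.19, 2], [-2.82, 2.82]. Speed limits (rad/s): [1.89, 1.89, 2.39, 2.39, 3.01, 3.01, 3.01].

### API

Orientations are given as a unit quaternion [x, y, z, w].
In Python, from bench import r, imaging, workorder gives the robot as it stands.
- The arm moves only by the tool step_arm, never from a script. Its argument "targets" is a list of rows, each a list of 3 entries, a list of its own where there are three numbers: the turn, a rotation vector about the tool's x, y, z in rad, then the shift along the tool's x, y, z in mm, then the closure, from 0 (fully open) to 1 (shut). In form: [[[ax, ay, az], [dx, dy, dz], grip], ...]. A call has 1 to 20 rows; each row is the pose to reach, as a shift and turn from the pose commanded when the call began, along the tool's axes at that moment; what a row does not reach only later rows make up. A row lasts 1/8 s, in which the tool goes at most 62.5 mm and 10.7 degrees, less where a joint would pass 70% of its speed; a pose out of reach is approached as far as the arm can. A call with a gripper value outside its range is refused whole. The fingers move at their own pace and stop on an object; "squeeze" is the grip in N (left out, the last holds). Time passes only in rows, so rows that repeat a pose let the fingers close. It gives the time, the measured TCP pose, the force and the opening at its end, in the units of the state.
- r.observe(): the state, without advancing time (a new reading comes with each control period).
- imaging.camera(name): name is "scene" or "top" or "wrist"; returns (picture, depth): 480x640x3 uint8, blue, green, red; 480x640 float32, m along the optical axis (not along the pixel's ray), 0 where there is no reading.
- imaging.camera_params(name): a dict with "K" (3x3 intrinsics, pixels), "world_to_cam" (4x4, takes a point from world to camera coordinates); the wrist camera has in their place "T_tool_cam" (4x4, takes a point from camera to tool coordinates, whose origin is the TCP and whose axes are the flange's). Camera axes: x right, y up, looking along -z (the intrinsics and any distortion apply to the point x, -y, -z); pixel columns grow to the right and rows downward; lengths in m; the calibration is good to about 2 mm. A picture is of the moment at which its call begins: read the wrist's pose just before it. camera_params takes no time and is no camera call.
- workorder.close_job(): hands the job in, once; it reports no verdict.
The state is a dict: "time": time; "joint_positions": joint angles; "qd": joint speeds; "tau": joint torques, N m; "position": TCP position; "orientation": TCP orientation; "ft_force": force on the tool from outside, world axes, zero at the start; "torque": the same for the moment, N m; "width": finger opening in m.
Only numpy, scipy, OpenCV 4.12 (cv2) and the standard library are available. Lean on these libraries where they do the work, as an engineer would, in place of code of your own. Each camera call takes 0.05 s, during which the arm holds its last target. There are 200 camera calls.

## Working session

There is one attempt and no reset: what is moved stays moved. The work goes in short steps, Python scripts to look and compute and a tool call to move; the robot and the scene stay as the last step left them, time stands still between calls to the robot, and variables do not carry over. Pictures are saved under pics/ and viewed, on a budget of 10 in all, crops included, one or two more only if the job needs it, and the job is handed in when it is done.

Besides the shell and the picture viewer there is one more tool, called as name(argument=value, ...) on one line, values as JSON. step_arm: Moves the arm, as the interface text tells. Its arguments: {"type":"object","properties":{"targets":{"type":"array","items":{"type":"array"}},"squeeze":{"type":"number"}},"required":["targets"]}

```bash
mkdir -p pics; ls
python3 - <<'E'
from bench import r, imaging
import cv2, numpy as np
s=r.observe(); print({k:np.round(v,3) for k,v in s.items()})
for n in("top","scene"):
    p,d=imaging.camera(n); cv2.imwrite(f"pics/{n}0.png",p); np.savez(f"pics/{n}0.npz",p=p,d=d)
    c=imaging.camera_params(n); print(n,{k:np.round(v,3).tolist() for k,v in c.items()})
c=imaging.camera_params("wrist"); print({k:np.round(v,3).tolist() for k,v in c.items()})
E
```

```text
pics
{'time': np.float64(0.0), 'joint_positions': array([-1.237,  0.418, -0.01 ,  1.614,  0.005,  1.111, -0.053]), 'qd': array([-0.   , -0.001,  0.002, -0.   ,  0.002, -0.   ,  0.   ]), 'tau': array([-0.0000e+00, -8.5127e+01,  6.3900e-01, -4.2596e+01, -4.9000e-02,
        1.9000e-02,  0.0000e+00]), 'position': array([0.229, 0.581, 0.205]), 'orientation': array([ 0.186,  0.982, -0.001, -0.   ]), 'ft_force': array([-0.014,  0.393,  0.311]), 'torque': array([-0.024,  0.004,  0.041]), 'width': np.float64(0.094)}
top {'K': [[514.251, 0.0, 313.991], [0.0, 514.251, 233.486], [0.0, 0.0, 1.0]], 'world_to_cam': [[0.011, -1.0, -0.005, 0.009], [0.999, 0.01, 0.048, -0.55], [-0.048, -0.006, 0.999, -1.001], [0.0, 0.0, 0.0, 1.0]]}
scene {'K': [[437.018, 0.0, 319.286], [0.0, 437.018, 238.542], [0.0, 0.0, 1.0]], 'world_to_cam': [[-0.797, 0.604, 0.002, 0.42], [-0.492, -0.65, 0.579, 0.203], [0.351, 0.46, 0.815, -1.268], [0.0, 0.0, 0.0, 1.0]]}
{'K': [[371.545, 0.0, 325.846], [0.0, 371.545, 233.245], [0.0, 0.0, 1.0]], 'T_tool_cam': [[0.0, 0.96, 0.278, 0.082], [1.0, 0.0, -0.001, 0.001], [-0.001, 0.278, -0.96, -0.18], [0.0, 0.0, 0.0, 1.0]]}
```

View pics/top0.png

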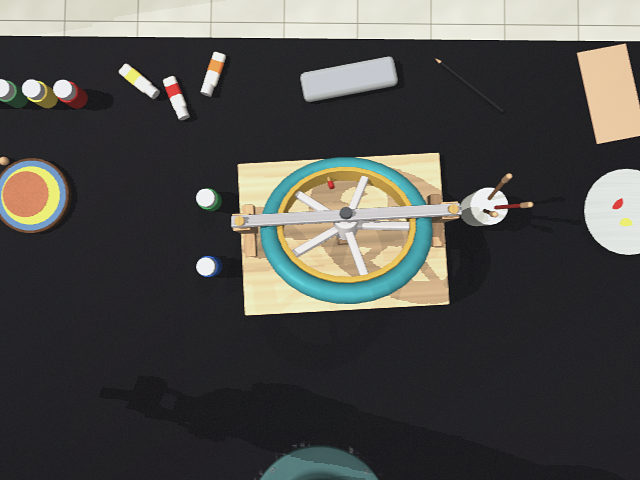

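View pics/scene0.png

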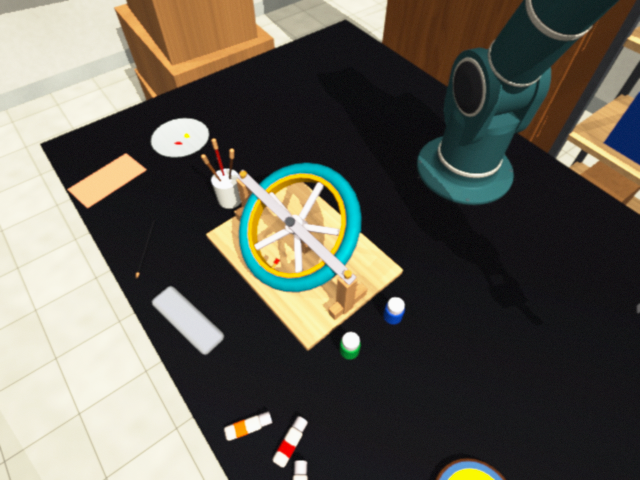

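The top view shows the wheel's hub and nut at about (346,213). The bar runs from (240,222) to (455,209) and the red valve is at (331,184), on the far (downhill) side. The pot is on the right and the jars are on the left.

```bash
cat > h.py <<'E'
import numpy as np, cv2
from bench import imaging, r
from scipy.spatial.transform import Rotation as R
F=np.diag([1,-1,-1.])
def cam(n):
    c=imaging.camera_params(n); K=np.array(c["K"])
    if n=="wrist":
        s=r.observe(); T=np.eye(4); T[:3,:3]=R.from_quat(s["orientation"]).as_matrix(); T[:3,3]=s["position"]
        M=T@np.array(c["T_tool_cam"])
    else: M=np.linalg.inv(np.array(c["world_to_cam"]))
    return K,M
def ray(K,M,uv):
    d=M[:3,:3]@F@np.linalg.inv(K)@[uv[0],uv[1],1]; return M[:3,3],d
def onplane(K,M,uv,p0,n):
    o,d=ray(K,M,uv); return o+d*np.dot(np.subtract(p0,o),n)/np.dot(d,n)
def proj(K,M,P):
    c=F@(M[:3,:3].T@(np.asarray(P)-M[:3,3])); q=K@c; return q[:2]/q[2]
def hsv(p,lo,hi): return cv2.inRange(cv2.cvtColor(p,cv2.COLOR_BGR2HSV),lo,hi)
def red(p):
    m=hsv(p,(0,150,70),(6,255,255))|hsv(p,(172,150,70),(180,255,255)); return m
E
cat > m1.py <<'E'
from h import *
Z=[0,0,1]
f=np.load("pics/top0.npz"); p,d=f["p"],f["d"]; K,M=cam("top")
# tyre: teal mask inside board zone -> convex hull ellipse
m=hsv(p,(82,120,60),(100,255,255)); m[330:]=0
P=np.vstack([c[:,0] for c in cv2.findContours(m,0,1)[0] if len(c)>40]); e=cv2.fitEllipse(cv2.convexHull(P)); print("tyre ell",e)
# nut: dark blob near bar
g=cv2.cvtColor(p,cv2.COLOR_BGR2GRAY); b=np.zeros_like(g); b[203:225,335:358]=(g[203:225,335:358]<100)*255
n,_,st,ce=cv2.connectedComponentsWithStats(b); i=1+st[1:,4].argmax(); print("nut",st[i],ce[i],d[int(ce[i][1]),int(ce[i][0])])
nut=onplane(K,M,ce[i],[0,0,.164],Z); print("nut xyz",nut)
# bolts at bar ends (orange-yellow)
y=hsv(p,(12,110,120),(28,255,255))
for x0,x1,y0,y1 in((236,252,212,232),(445,461,200,220)):
    s=np.argwhere(y[y0:y1,x0:x1])[:,::-1]+[x0,y0]; c=s.mean(0); print("bolt",c,len(s),onplane(K,M,c,[0,0,.16],Z))
rm=red(p); rm[:160]=0;rm[250:]=0; rm[:,:280]=0; rm[:,420:]=0
c=np.argwhere(rm)[:,::-1].mean(0); print("red",c,rm.sum()/255)
# depth cloud of tyre: plane fit
ys,xs=np.nonzero(m); dd=d[ys,xs]; o=dd>0
X=np.array([M[:3,3]+ray(K,M,(u,v))[1]*w for u,v,w in zip(xs[o],ys[o],dd[o])])
C=X.mean(0); U=np.linalg.svd(X-C)[2]; n=U[2]*np.sign(U[2][2]); print("tyre cloud",C,"normal",n,"n yaw",np.degrees(np.arctan2(-n[1],-n[0])))
np.savez("w.npz",nut=nut,redpx=c)
E
python3 m1.py
```

```text
tyre ell ((345.9351501464844, 229.9435577392578), (146.17623901367188, 171.01402282714844), 92.12130737304688)
nut [340 212  12   7  29] [346.34482759 216.20689655] 0.8607651
nut xyz [ 0.57238089 -0.04003338  0.164     ]
bolt [239.44067797 220.45762712] 59 [0.56366549 0.14025849 0.16      ]
bolt [452.7826087  208.66666667] 69 [ 0.58730356 -0.21974876  0.16      ]
red [330.53846154 184.41025641] 39.0
tyre cloud [ 0.53347581 -0.03994909  0.1620272 ] normal [0.48599326 0.03164525 0.87338945] n yaw -176.27446805536246
```

```bash
cat >> h.py <<'E'
HUB=np.array([.5595,-.041,.130]); YAW=np.radians(-176.2)
def stand():
    S=R.from_euler('z',YAW).as_matrix(); return S@[.866,0,.5],S@[0,1,0],S@[-.5,0,.866]   # uphill, y, normal
def des(): # tool orientation: z=-n, x=uphill
    u,y,n=stand(); return R.from_matrix(np.c_[u,-y,-n])
def wheelpt(a,b,c):  # uphill, stand y, normal (m)
    u,y,n=stand(); return HUB+a*u+b*y+c*n
def goto(P,rot=None):
    s=r.observe(); R0=R.from_quat(s["orientation"]); rot=rot or des()
    return np.round((R0.inv()*rot).as_rotvec(),3), np.round(R0.inv().apply(P-s["position"])*1000,1)
E
cat >> h.py <<'E'
def angle(uv,K,M):
    """wheel angle (deg) of a pixel seen in the mid-plane"""
    u,y,n=stand(); q=onplane(K,M,uv,HUB,n)-HUB
    return np.degrees(np.arctan2(q@y,q@u)), np.hypot(q@y,q@u)
E
python3 - <<'E'
from h import *
K,M=cam("top"); w=np.load("w.npz"); print("valve",angle(w["redpx"],K,M))
for off in(.15,): print(goto(wheelpt(-.0,0,off)), wheelpt(0,0,off))
print("via up",goto(np.array([.35,.4,.33])))
for f in (0,0): pass
# check tyre silhouette centre: project rims
t=np.linspace(0,2*np.pi,72)
P=np.array([proj(K,M,wheelpt(.15*np.cos(a),.15*np.sin(a),0)) for a in t]).astype(np.float32); print(cv2.fitEllipse(P))
E
```

```text
valve (np.float64(-167.2463478630213), np.float64(0.09404797474095378))
(array([ 0.114,  0.515, -0.431]), array([-603.5, -426. ,  -54.5])) [ 0.63433511 -0.03602946  0.2599    ]
via up (array([ 0.114,  0.515, -0.431]), array([-179.3, -124.4, -125. ]))
((346.3790588378906, 231.6642608642578), (144.27281188964844, 172.9004364013672), 91.94371032714844)
```

step_arm(targets=[[[0.02, 0.1, -0.08], [-30, -20, -60], 1], [[0.045, 0.2, -0.17], [-70, -50, -120], 1], [[0.07, 0.3, -0.25], [-120, -85, -130], 1], [[0.09, 0.4, -0.34], [-165, -115, -130], 1], [[0.114, 0.515, -0.431], [-210, -150, -130], 1], [[0.114, 0.515, -0.431], [-300, -210, -120], 1], [[0.114, 0.515, -0.431], [-400, -280, -110], 1], [[0.114, 0.515, -0.431], [-500, -350, -100], 1], [[0.114, 0.515, -0.431], [-605, -426, -80], 1], [[0.114, 0.515, -0.431], [-605, -426, -60], 1], [[0.114, 0.515, -0.431], [-605, -426, -55], 1], [[0.114, 0.515, -0.431], [-605, -426, -55], 1], [[0.114, 0.515, -0.431], [-605, -426, -55], 1], [[0.114, 0.515, -0.431], [-605, -426, -55], 1], [[0.114, 0.515, -0.431], [-605, -426, -55], 1], [[0.114, 0.515, -0.431], [-605, -426, -55], 1]])

```text
time: 2.1
position: [0.6357, -0.035, 0.261]
orientation: [-0.033, 0.965, -0.008, -0.258]
ft_force: [0.1, 0.4, -1.2]
width: 0.0005
```

```bash
sed -i 's/HUB=np.array(\[.5595/HUB=np.array([.562/' h.py
python3 - <<'E'
from h import *
s=r.observe(); print(s["joint_positions"].round(2)); K,M=cam("wrist"); p,d=imaging.camera("wrist")
c=np.argwhere(red(p))[:,::-1]; print(len(c)); cc=np.median(c,0); print("valve",cc,angle(cc,K,M))
u,y,n=stand()
m=hsv(p,(82,120,60),(100,255,255)); P=np.vstack([q[:,0] for q in cv2.findContours(m,0,1)[0] if len(q)>40])
hull=cv2.convexHull(P); e=cv2.fitEllipse(hull); print(e, P.min(0),P.max(0))
Q=np.array([proj(K,M,wheelpt(.15*np.cos(a),.15*np.sin(a),.0)) for a in np.linspace(0,6.28,90)]).astype(np.float32); print("pred",cv2.fitEllipse(Q))
v=p.copy()
for a in range(0,360,15):
    for rr in(.06,.11):
        x=proj(K,M,wheelpt(rr*np.cos(np.radians(a)),rr*np.sin(np.radians(a)),0)); cv2.circle(v,tuple(int(i) for i in x),2,(255,0,255) if a else (0,0,255),-1)
cv2.imwrite("pics/w1.png",v)
E
```

```text
[-0.1   0.76  0.19  1.05 -0.06  1.86  1.7 ]
384
valve [ 23.5 240. ] (np.float64(94.10980112669037), np.float64(0.27928988548602135))
((326.31134033203125, 199.02609252929688), (325.54901123046875, 332.8968505859375), 89.62506103515625) [160  36] [492 338]
pred ((323.4228515625, 199.73150634765625), (323.0669860839844, 330.42431640625), 91.82518005371094)
```

View pics/w1.png

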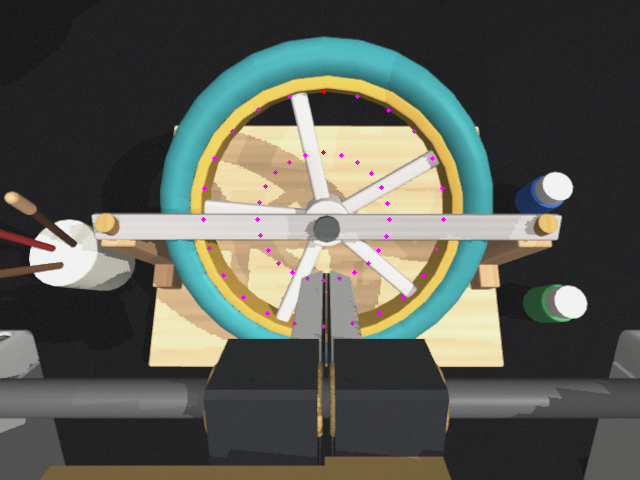

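The wrist view confirms the layout: hub nut at (326,229), spokes near 10, 85, 157, −131 and −57 degrees, and the valve hidden under the jar side of the bottom rim. The hub needs a shift of about 2.5 mm in y. I'll push in the downhill half.

```bash
sed -i 's/HUB=np.array(\[.562,-.041/HUB=np.array([.562,-.0385/' h.py
cat > st.py <<'E'
from h import *
u,y,n=stand(); s=r.observe(); q=s["position"]-HUB; print("abc mm",np.round(1000*np.array([q@u,q@y,q@n]),1),"rot err",goto(HUB)[0],"t",s["time"],"F",s["ft_force"].round(1),"q",s["joint_positions"].round(2))
E
python3 st.py
python3 - <<'E'
from h import *
w=np.load("w.npz");K,M=cam("top"); print(angle(w["redpx"],K,M))
E
```

```text
abc mm [  1.6   1.5 150.4] rot err [0.001 0.001 0.002] t 2.15 F [ 0.2 -0.  -0.4] q [-0.1   0.76  0.19  1.05 -0.06  1.86  1.7 ]
(np.float64(-168.18263228878857), np.float64(0.0902948352503399))
```

step_arm(targets=[[[0, 0, 0], [-20, -22, 0], 1], [[0, 0, 0], [-41.5, -45.5, 10], 1], [[0, 0, 0], [-41.5, -45.5, 40], 1], [[0, 0, 0], [-41.5, -45.5, 70], 1], [[0, 0, 0], [-41.5, -45.5, 100], 1], [[0, 0, 0], [-41.5, -45.5, 110], 1], [[0, 0, 0], [-41.5, -45.5, 110], 1], [[0, 0, 0], [-41.5, -45.5, 110], 1]])

```text
time: 3.15
position: [0.6207, -0.0826, 0.1455]
orientation: [-0.032, 0.966, -0.008, -0.258]
ft_force: [0.2, -0.7, 0.2]
width: 0.0006
```

```bash
python3 st.py
python3 - <<'E'
from h import *
p,d=imaging.camera("wrist"); cv2.imwrite("pics/w2.png",p)
E
```

```text
abc mm [-40.5  47.9  41.2] rot err [0.001 0.002 0.001] t 3.15 F [ 0.2 -0.7  0.2] q [-0.05  0.82  0.19  1.2  -0.05  1.64  1.76]
```

View pics/w2.png

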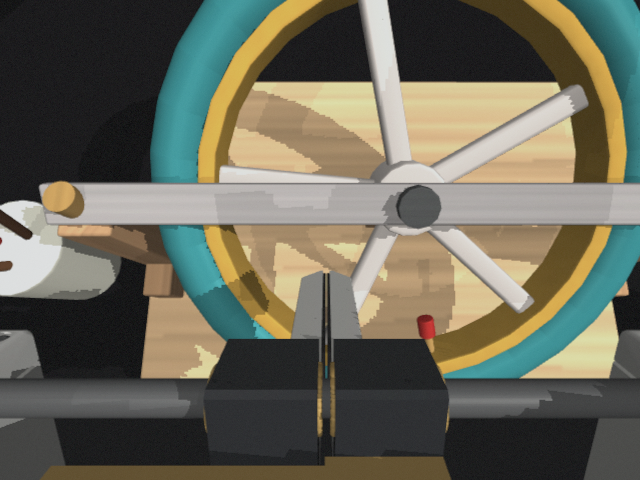

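The fingertip at (326,272) is above the free sector, just left of the lower spoke. The valve at (427,327) is well away.

step_arm(targets=[[[0, 0, 0], [0, 0, 15], 1], [[0, 0, 0], [0, 0, 30], 1], [[0, 0, 0], [0, 0, 45], 1], [[0, 0, 0], [0, 0, 51], 1], [[0, 0, 0], [0, 0, 51], 1], [[0, 0, 0], [0, 0, 51], 1]])

```text
time: 3.95
position: [0.5948, -0.0845, 0.1006]
orientation: [-0.032, 0.966, -0.008, -0.258]
ft_force: [-0.0, 0.0, 0.2]
width: 0.0006
```

```bash
python3 st.py
python3 - <<'E'
import numpy as np
for nm,A in(("push",list(range(131,224,5))+[223]),):
    for k in A: t=np.radians(k); a,b=62*np.cos(t),62*np.sin(t); print(k,np.round(a+40.3,0),np.round(-(b-47.5),0),end="; ")
E
```

```text
abc mm [-40.4  48.  -10.6] rot err [0.001 0.001 0.   ] t 3.95 F [-0.   0.   0.2] q [-0.05  0.82  0.18  1.32 -0.05  1.53  1.76]
131 -0.0 1.0; 136 -4.0 4.0; 141 -8.0 8.0; 146 -11.0 13.0; 151 -14.0 17.0; 156 -16.0 22.0; 161 -18.0 27.0; 166 -20.0 33.0; 171 -21.0 38.0; 176 -22.0 43.0; 181 -22.0 49.0; 186 -21.0 54.0; 191 -21.0 59.0; 196 -19.0 65.0; 201 -18.0 70.0; 206 -15.0 75.0; 211 -13.0 79.0; 216 -10.0 84.0; 221 -6.0 88.0; 223 -5.0 90.0;
```

step_arm(targets=[[[0, 0, 0], [-4, 4, 0], 1], [[0, 0, 0], [-8, 8, 0], 1], [[0, 0, 0], [-11, 13, 0], 1], [[0, 0, 0], [-14, 17, 0], 1], [[0, 0, 0], [-16, 22, 0], 1], [[0, 0, 0], [-18, 27, 0], 1], [[0, 0, 0], [-20, 33, 0], 1], [[0, 0, 0], [-21, 38, 0], 1], [[0, 0, 0], [-22, 43, 0], 1], [[0, 0, 0], [-22, 49, 0], 1], [[0, 0, 0], [-21, 54, 0], 1], [[0, 0, 0], [-21, 59, 0], 1], [[0, 0, 0], [-19, 65, 0], 1], [[0, 0, 0], [-18, 70, 0], 1], [[0, 0, 0], [-15, 75, 0], 1], [[0, 0, 0], [-13, 79, 0], 1], [[0, 0, 0], [-10, 84, 0], 1], [[0, 0, 0], [-6, 88, 0], 1], [[0, 0, 0], [-5, 90, 0], 1], [[0, 0, 0], [-5, 90, 0], 1]])

```text
time: 6.45
position: [0.5927, 0.0061, 0.0979]
orientation: [-0.032, 0.965, -0.008, -0.259]
ft_force: [-0.5, -0.3, 0.2]
width: 0.0009
```

```bash
python3 st.py
cat > val.py <<'E'
from h import *
for n in("wrist","top","scene"):
    K,M=cam(n); p,d=imaging.camera(n); m=red(p); N,_,st,ce=cv2.connectedComponentsWithStats(m)
    for i in range(1,N):
        if st[i,4]>8:
            a,rr=angle(ce[i],K,M)
            if .07<rr<.105: print(n,ce[i].round(1),st[i,4],round(a,1),round(rr*1000,1))
    cv2.imwrite(f"pics/v_{n}_{r.observe()['time']:.2f}.png",p)
E
python3 val.py; ls pics
```

```text
abc mm [-45.2 -42.4 -11. ] rot err [0.002 0.    0.001] t 6.45 F [-0.5 -0.3  0.2] q [-0.15  0.81  0.15  1.33 -0.09  1.53  1.65]
wrist [431.9 174.1] 660 -80.4 92.3
scene [326.6 245.8] 18 -80.3 88.3
scene0.npz
scene0.png
top0.npz
top0.png
v_scene_6.60.png
v_top_6.55.png
v_wrist_6.50.png
w1.png
w2.png
```

step_arm(targets=[[[0, 0, 0], [-4, -4, 0], 1], [[0, 0, 0], [-4, -4, -12], 1], [[0, 0, 0], [-4, -4, -28], 1], [[0, 0, 0], [-4, -4, -38], 1], [[0, 0, 0], [-4, -4, -40], 1], [[0, 0, 0], [-8, -20, -40], 1], [[0, 0, 0], [-8, -40, -40], 1], [[0, 0, 0], [-6, -60, -40], 1], [[0, 0, 0], [-4, -80, -40], 1], [[0, 0, 0], [-4, -80, -40], 1], [[0, 0, 0], [-4, -80, -40], 1]])

```text
time: 7.98
position: [0.6215, -0.0721, 0.1304]
orientation: [-0.032, 0.965, -0.008, -0.259]
ft_force: [-0.2, 0.3, 0.9]
width: 0.0006
```

```bash
python3 st.py; python3 val.py
```

```text
abc mm [-49.3  37.5  28.9] rot err [0.002 0.    0.001] t 7.975 F [-0.2  0.3  0.9] q [-0.06  0.83  0.18  1.21 -0.05  1.62  1.75]
wrist [559.3 157.2] 443 -80.4 93.5
top [292.7 233.4] 27 -81.2 91.6
scene [326.7 245.7] 19 -80.2 88.5
```

step_arm(targets=[[[0, 0, 0], [0, 0, 15], 1], [[0, 0, 0], [0, 0, 30], 1], [[0, 0, 0], [0, 0, 40], 1], [[0, 0, 0], [0, 0, 40], 1], [[0, 0, 0], [0, 0, 40], 1]])

```text
time: 8.75
position: [0.6018, -0.0739, 0.096]
orientation: [-0.032, 0.966, -0.008, -0.258]
ft_force: [0.8, 0.1, 0.4]
width: 0.0005
```

```bash
python3 st.py
python3 - <<'E'
import numpy as np
for k in list(range(146,222,5))+[222]: t=np.radians(k); a,b=62*np.cos(t),62*np.sin(t); print(k,np.round(a+49.3,0),np.round(-(b-37.5),0),end="; ")
E
```

```text
abc mm [-49.4  38.  -10.7] rot err [0.001 0.001 0.   ] t 8.75 F [0.8 0.1 0.4] q [-0.06  0.83  0.18  1.3  -0.05  1.54  1.75]
146 -2.0 3.0; 151 -5.0 7.0; 156 -7.0 12.0; 161 -9.0 17.0; 166 -11.0 23.0; 171 -12.0 28.0; 176 -13.0 33.0; 181 -13.0 39.0; 186 -12.0 44.0; 191 -12.0 49.0; 196 -10.0 55.0; 201 -9.0 60.0; 206 -6.0 65.0; 211 -4.0 69.0; 216 -1.0 74.0; 221 3.0 78.0; 222 3.0 79.0;
```

step_arm(targets=[[[0, 0, 0], [-2, 3, 0], 1], [[0, 0, 0], [-5, 7, 0], 1], [[0, 0, 0], [-7, 12, 0], 1], [[0, 0, 0], [-9, 17, 0], 1], [[0, 0, 0], [-11, 23, 0], 1], [[0, 0, 0], [-12, 28, 0], 1], [[0, 0, 0], [-13, 33, 0], 1], [[0, 0, 0], [-13, 39, 0], 1], [[0, 0, 0], [-12, 44, 0], 1], [[0, 0, 0], [-12, 49, 0], 1], [[0, 0, 0], [-10, 55, 0], 1], [[0, 0, 0], [-9, 60, 0], 1], [[0, 0, 0], [-6, 65, 0], 1], [[0, 0, 0], [-4, 69, 0], 1], [[0, 0, 0], [-1, 74, 0], 1], [[0, 0, 0], [1, 76.5, 0], 1], [[0, 0, 0], [3, 78.5, 0], 1], [[0, 0, 0], [3, 79, 0], 1], [[0, 0, 0], [3, 79, 0], 1]])

```text
time: 11.12
position: [0.5937, 0.0049, 0.0973]
orientation: [-0.032, 0.965, -0.008, -0.259]
ft_force: [-0.2, 0.9, -0.8]
width: 0.0002
```

```bash
python3 st.py; python3 val.py
```

```text
abc mm [-46.2 -41.2 -11. ] rot err [0.002 0.    0.001] t 11.125 F [-0.2  0.9 -0.8] q [-0.15  0.81  0.15  1.33 -0.09  1.53  1.65]
scene [327.5 199.4] 30 -8.9 92.4
```

step_arm(targets=[[[0, 0, 0], [1.2, 1.3, 0], 1], [[0, 0, 0], [2.5, 2.6, 0], 1], [[0, 0, 0], [3.7, 3.8, 0], 1], [[0, 0, 0], [5, 5, 0], 1], [[0, 0, 0], [6, 5.9, 0], 1], [[0, 0, 0], [6.8, 6.6, 0], 1], [[0, 0, 0], [6.8, 6.6, 0], 1], [[0, 0, 0], [6.8, 6.6, 0], 1]])

```text
time: 12.28
position: [0.5874, 0.0111, 0.1007]
orientation: [-0.032, 0.965, -0.008, -0.259]
ft_force: [0.7, -0.9, -1.2]
width: 0.0006
```

```bash
python3 st.py; python3 val.py
```

```text
abc mm [-39.4 -47.8 -11. ] rot err [0.001 0.    0.001] t 12.275 F [ 0.7 -0.9 -1.2] q [-0.16  0.8   0.15  1.35 -0.09  1.53  1.64]
wrist [217.5   4. ] 249 -3.3 88.9
scene [324.4 196. ] 37 -1.7 92.6
```

step_arm(targets=[[[0, 0, 0], [-4, -4, 0], 1], [[0, 0, 0], [-4, -4, 0], 1], [[0, 0, 0], [-4, -4, -15], 1], [[0, 0, 0], [-4, -4, -45], 1], [[0, 0, 0], [-4, -4, -85], 1], [[0, 0, 0], [-4, -4, -120], 1], [[0, 0, 0], [-4, -4, -130], 1], [[0, 0, 0], [-4, -4, -130], 1], [[0, 0, 0], [-4, -4, -130], 1]])

```text
time: 13.55
position: [0.6553, 0.0113, 0.2104]
orientation: [-0.032, 0.965, -0.008, -0.259]
ft_force: [-1.1, -0.6, -0.4]
width: 0.0009
```

```bash
python3 st.py; python3 val.py; ls -t pics | head -3
```

```text
abc mm [-43.3 -43.5 117.8] rot err [ 0.001 -0.001  0.   ] t 13.55 F [-1.1 -0.6 -0.4] q [-0.14  0.83  0.16  1.02 -0.09  1.82  1.64]
wrist [271.9  47.3] 303 -3.2 93.2
scene [324.4 196. ] 37 -1.7 92.6
v_scene_13.70.png
v_top_13.65.png
v_wrist_13.60.png
```

```bash
cp pics/v_wrist_13.60.png pics/final1.png
python3 - <<'E'
from h import *
K,M=cam("wrist"); 
print("bar mid/nut end",proj(K,M,wheelpt(0,0,.039)),"top",proj(K,M,wheelpt(.0915,0,0)))
E
```

```text
bar mid/nut end [262.13621011 182.61487919] top [264.95080104  49.59946638]
```

View pics/final1.png

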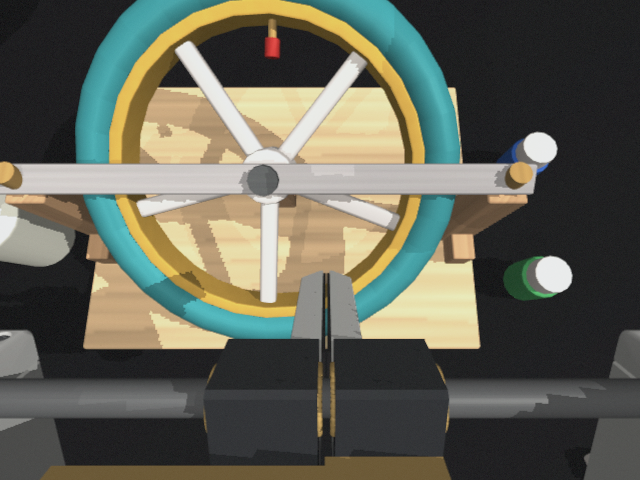

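```bash
python3 -c "
from bench import workorder,r
print(r.observe()['qd'].round(3)); print(workorder.close_job())"
```

```text
[ 0.002 -0.003  0.001 -0.006  0.001  0.003 -0.   ]
the job is handed in; nothing more can be done
None
```

I turned the wheel about 165° counter-clockwise with the shut fingertip. It took two spoke pushes on the downhill side of the bar, plus a slow 9° trim. I then backed the finger off, lifted clear and handed the job in at about 13.7 s of the 53 s allowed.

- **Valve position:** The last checks put the valve 3.2° (wrist camera) and 1.7° (scene camera) short of the top. That is about 3–5 mm, against a limit of 11 mm. The two cameras disagree by 1.5°, and the top camera gave no final reading.
- **Wheel at rest:** The scene camera's valve reading stayed the same from before to after the lift-off.
- **Wet parts:** Wrist force readings stayed under about 2 N. Fingertip positions were at least 25 mm inside the rim by calculation, but I had no direct contact reading for the rim, tyre or valve.
- **Jars and pot:** In the last wrist picture both jars stand upright and the edge of the pot is in view. I did not measure their positions again.

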